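# Release the spool with the hood lever

## Task

Press the side lever of the wider of the two spool dispensers all the way down so its hood lifts fully and the spool rolls out into the catch tray in front, then ease the lever back up so the hood comes down shut gently, without slamming, and move clear. Work the lever by pressing with the fingertips only: do not touch the hood or either spool. Leave the narrower dispenser shut and everything else on the bench where it is.

Things in the scene. Friction and masses are not known exactly. Their poses are not given: they have to be found in the camera images.
- wide_dispenser: Fixed sheet-metal spool dispenser, 92 mm wide, 218 long, 115 high shut. Origin: centre of underside, on the bench; x points from the open catch tray (front, towards the robot) to the hooded rear, z up. Tray: x -105 to -20 mm, walls and front stop 55 mm high. Hooded part: x -20 to 105 mm, holding a spool 76 mm long. Chute floor slopes 10 deg down to the front. Lever on the -y side
- wide_dispenser_hood: Steel hood (lid) of the wide dispenser; its front apron holds the spool back. Origin on its hinge line at the rear (dispenser x 100, z 112 mm; hinged about y). Its z axis is vertical when shut, tilted 1.0 rad fully open (top edge then 230 mm above the bench). Geared to the lever: hood angle = 2 x lever angle. About 0.25 kg; falls shut with a bang if the lever is let go
- wide_dispenser_lever (a joint): Angle of the wide dispenser's side lever, rad: 0 = up (hood shut), 0.5 = fully down at its stop (hood fully open). Pivot at dispenser x 50, z 100 mm; the arm, 110 mm long, points to the front, 0.3 rad above level when up, 0.2 below when down. Pressing the paddle takes about 2 to 5 N; the hood\'s weight pushes it back up
- wide_dispenser_pad (a point): Centre of the top face of the wide dispenser's lever paddle, a flat black plate 45 x 45 x 8 mm, moving with the lever. Lever up: dispenser x -53, y -107 mm, 140 mm above the bench. Fully down: 54 mm lower. Nothing stands within 30 mm of the paddle's edges but its own arm
- wide_spool: The loose spool of the wider dispenser, 60 mm in diameter, 76 mm long, black flanges and grey winding, about 0.12 kg, lying across the chute under the hood. Origin at its middle, on its axis; y along its axis. It rolls forward by itself once the hood is about half open, and comes to rest against the front stop at about dispenser x -75 mm
- narrow_dispenser: Fixed sheet-metal spool dispenser, 58 mm wide, 218 long, 115 high shut. Origin: centre of underside, on the bench; x points from the open catch tray (front, towards the robot) to the hooded rear, z up. Tray: x -105 to -20 mm, walls and front stop 55 mm high. Hooded part: x -20 to 105 mm, holding a spool 42 mm long. Chute floor slopes 10 deg down to the front. Lever on the -y side. Must be left alone
- narrow_dispenser_hood: Steel hood (lid) of the narrow dispenser; its front apron holds the spool back. Origin on its hinge line at the rear (dispenser x 100, z 112 mm; hinged about y). Its z axis is vertical when shut, tilted 1.0 rad fully open (top edge then 230 mm above the bench). Geared to the lever: hood angle = 2 x lever angle. About 0.25 kg; falls shut with a bang if the lever is let go
- narrow_dispenser_lever (a joint): Angle of the narrow dispenser's side lever, rad: 0 = up (hood shut), 0.5 = fully down at its stop (hood fully open). Pivot at dispenser x 50, z 100 mm; the arm, 110 mm long, points to the front, 0.3 rad above level when up, 0.2 below when down. Pressing the paddle takes about 2 to 5 N; the hood\'s weight pushes it back up
- narrow_dispenser_pad (a point): Centre of the top face of the narrow dispenser's lever paddle, a flat black plate 45 x 45 x 8 mm, moving with the lever. Lever up: dispenser x -53, y -90 mm, 140 mm above the bench. Fully down: 54 mm lower. Nothing stands within 30 mm of the paddle's edges but its own arm
- narrow_spool: The loose spool of the narrower dispenser, 60 mm in diameter, 42 mm long, under its hood. Origin at its middle. Must stay there
- jar_a: Bystander: closed jar, 44 mm in diameter, 65 mm high, standing beside the rear of the wider dispenser on its lever side. Origin: centre of its underside
- jar_b: Bystander: closed jar, 44 mm in diameter, 55 mm high, beside the rear of the narrower dispenser on its lever side. Origin: centre of its underside
- scoop: Bystander: aluminium scoop lying at the left, 200 mm long, 45 mm high. Origin on its underside
- tape_cutter: Bystander: green cast tape cutter at the right, 160 x 70 mm, 92 mm high. Origin: centre of its underside
- carton: Bystander: cardboard carton 70 x 100 x 70 mm at the left. Origin: centre of its underside
- spare_spool: Bystander: spool standing on end, 60 mm in diameter, 45 mm high, at the right. Origin: centre of its underside
- scale_weight: Bystander: brass knobbed weight, 44 mm in diameter, 56 mm high, near the robot. Origin: centre of its underside
- sample_block: Bystander: grey plastic block 90 x 30 x 16 mm, near the robot. Origin: centre of its underside

How it is judged (in metres and radians):
On the way:
1. the wider dispenser's hood is lifted fully (tilted more than 0.8 of its 1.0 rad) (angle between wide_dispenser_hood's own z axis and vertical above 0.8 rad), for 0.2 s.
At the end, for the whole second after the job is handed in: The wider dispenser's hood is shut (within 0.06 rad, lever up within 0.03 rad); its spool lies at rest in the catch tray against the front stop (dispenser x -90 to -62 mm, centre below 75 mm); the narrower hood is shut and its spool still under it (within 10 mm) (angle between each of wide_dispenser_hood, narrow_dispenser_hood's own z axis and vertical below 0.06 rad and value of joint wide_dispenser_lever below 0.03 rad and x of wide_spool in the frame of wide_dispenser between -0.09 and -0.062 m and y of wide_spool in the frame of wide_dispenser between -0.015 and 0.015 m and z of wide_spool in the frame of wide_dispenser below 0.075 m and linear speed of wide_spool below 0.02 m/s and distance of narrow_spool from where it was at the start of the episode below 0.01 m); the robot touches nothing.
It fails at once if the hood slams: it comes down faster than 2.4 rad/s in the last third of its travel (lever below 0.17 rad, rising faster than 1.2 rad/s; about 130 mm/s at the paddle) (value of joint wide_dispenser_lever below 0.17 rad and velocity of joint wide_dispenser_lever below -1.2 rad/s).
It fails at once if the robot touches the wider dispenser's hood (contact force between any of the fingers, the arm and wide_dispenser_hood above 0.5 N).
It fails at once if the robot touches a spool, or the spool is lifted out (its centre more than 100 mm above the bench) (contact force between any of the fingers, the arm and wide_spool above 0.3 N or contact force between any of the fingers, the arm and narrow_spool above 0.3 N or height (world z) of wide_spool above 0.1 m).
It fails at once if the narrower dispenser's hood is lifted (angle between narrow_dispenser_hood's own z axis and vertical above 0.15 rad).
It fails at once if a bystander is moved more than 25 mm or tipped (distance of any of jar_a, jar_b, scoop, tape_cutter, carton, spare_spool, scale_weight, sample_block from where it was at the start of the episode above 0.025 m or angle between any of jar_a, jar_b, scoop, tape_cutter, carton, spare_spool, scale_weight, sample_block's own z axis and vertical above 0.3 rad).
It also fails if it takes over 42 s, if anything falls off the work surface, if the arm or the gripper's body presses on something with over 40 N, if the wrist force passes 120 N, or if a joint passes its speed limit or range.

## Robot

A 6-joint arm with a two-finger parallel gripper is mounted at the origin on the work surface. World frame = base frame: x ahead of the robot, y to its left, z up, the work surface at z = 0. Lengths are in mm, angles in rad, forces in N, time in s.
With the tool pointing down it reaches from about 275 to 850 mm from the base axis. Payload 19 kg.
Tool frame: the origin (TCP) lies on the mounting face of the last link; the fingertips stand 173 mm ahead of it and the grasp point (between the pads) lies 155 mm ahead of it; z points along the fingers, y is the line along which they close (so a half turn about z gives the same grasp; the last joint's range is limited). The gripper opens to 85 mm and grips with 20 to 120 N. Pads are 22 mm wide; open, the fingers measure 114 mm over their backs; the gripper's body (76 mm by 85 mm) begins 54 mm behind the grasp point. The pads swing forward as they close: fully open they stand 13 mm farther back than shut.
Start: joints at [0.999, 0.15, 1.437, -0, 1.554, -0.134], TCP at [243.78, 520.752, 404.667] pointing down, gripper open.
Joint ranges: [-2.8, 2.8], [-0.68, 2.1], [0.12, 2.68], [-1.39, 4.53], [0.16, 2.79], [-2.81, 2.81]. Speed limits (rad/s): [1.89, 1.89, 2.22, 3.01, 3.01, 3.01].

## Interface

Orientations are given as a 3x3 rotation matrix whose columns are the frame's x, y, z axes.
In Python, from plant import movep, move_l, goto_joints, grip, wait, inverse_kinematics, read_camera, MotionError, finish_job, get_time, get_qpos, get_dq, get_effort, get_eef_pos, get_ee_rot, get_wrist_force, get_ft_torque, get_finger_gap, get_gripper_force gives the robot as it stands. The module is installed in compiled form; this text tells all that it offers. Calls block until the motion is done:
- movep(position, orientation): joint-space move of the TCP to a pose.
- move_l(position, ori=None, speed=150): straight line of the TCP; ori=None keeps the orientation; speed is the mean speed in mm/s.
- goto_joints(angles): joint-space move.
- grip(opening, strength=None): opening from 0.0 (shut) to 1.0 (fully open); strength is the grip in N (None keeps the last); returns when the fingers have stopped.
- wait(seconds).
- inverse_kinematics(position, orientation): joint angles nearest the present ones, or None.
- read_camera(name): name is "side" or "top" or "wrist"; returns a dict with "pixels" (420x560x3 uint8, blue, green, red), "fx", "fy", "cx", "cy" (pixels), "view" (4x4, takes a point from world to camera coordinates). Camera axes: x right, y up, looking along -z (the intrinsics and any distortion apply to the point x, -y, -z); pixel columns grow to the right and rows downward; lengths in mm; the calibration is good to about 2 mm. A picture is of the moment at which its call begins. There is no depth.
A pose or a line that the arm cannot do raises MotionError and nothing moves.
- finish_job(): hands the job in; it is judged then, once.
Readings, each from a call of its own:
- get_time(): time.
- get_qpos(): joint angles.
- get_dq(): joint speeds.
- get_effort(): joint torques, N m.
- get_eef_pos(): TCP position.
- get_ee_rot(): TCP orientation.
- get_wrist_force(): force on the tool from outside, world axes, zero at the start.
- get_ft_torque(): the same for the moment, N m.
- get_finger_gap(): opening from 0.0 (shut) to 1.0 (fully open).
- get_gripper_force(): force on a finger pad.
Only numpy, scipy, OpenCV 4.12 (cv2) and the standard library are available. Lean on these libraries where they do the work, as an engineer would, in place of code of your own. Each camera call takes 0.05 s, during which the arm holds its last target. There are 200 camera calls.

## Working session

There is one attempt and no reset: what is moved stays moved. The work goes in short steps, each a Python script; the robot and the scene stay as the last script left them, time stands still between calls to the robot, and variables do not carry over. Pictures are saved under pics/ and viewed, at most 10 in all, crops included, and the job is handed in when it is done.

```bash
mkdir -p pics; python3 - <<'E'
from plant import *
import cv2,numpy as np
for n in("top","side"):
    c=read_camera(n); cv2.imwrite(f"pics/{n}0.png",c["pixels"])
    print(n,[k for k in c],c["fx"],c["fy"],c["cx"],c["cy"],{k:c[k] for k in c if k not in("pixels","fx","fy","cx","cy")})
print(get_time())
E
```

```text
top ['pixels', 'fx', 'fy', 'cx', 'cy', 'view'] 520.2057740817368 520.2057740817368 276.4510663971208 204.84063016481272 {'view': array([[ 4.22867596e-03, -9.99984124e-01,  3.72413036e-03,
        -3.81615919e+01],
       [ 9.96147599e-01,  4.53859778e-03,  8.75748954e-02,
        -5.40121579e+02],
       [-8.75904075e-02,  3.33945767e-03,  9.96150977e-01,
        -1.71184945e+03],
       [ 0.00000000e+00,  0.00000000e+00,  0.00000000e+00,
         1.00000000e+00]])}
side ['pixels', 'fx', 'fy', 'cx', 'cy', 'view'] 488.39943586143426 488.39943586143426 285.1408703984464 212.43870377351774 {'view': array([[ 7.65831438e-01, -6.42737992e-01,  1.97504862e-02,
        -4.40238927e+02],
       [ 4.61519964e-01,  5.70776265e-01,  6.79127218e-01,
        -3.12502840e+02],
       [-4.47773973e-01, -5.10981730e-01,  7.33754823e-01,
        -1.11989689e+03],
       [ 0.00000000e+00,  0.00000000e+00,  0.00000000e+00,
         1.00000000e+00]])}
0.1
```

View pics/top0.png

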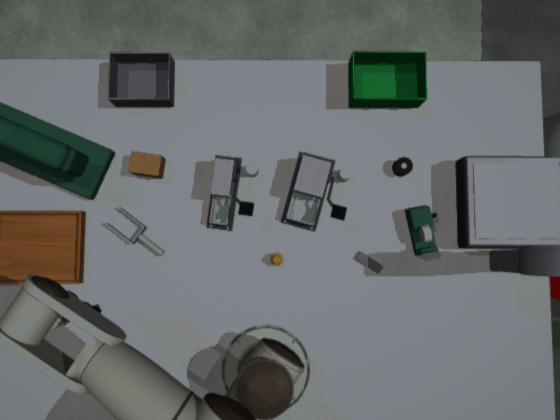

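View pics/side0.png

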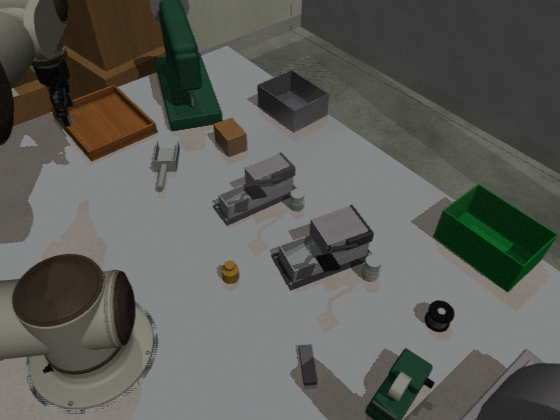

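Top view: the wide dispenser is at about (308,190) with its paddle at (339,213). The narrow one is at about (225,190) with its paddle at (246,209).

```bash
cat > h.py <<'E'
import cv2,numpy as np
def ray(c,uv,z):
    R,t=c["view"][:3,:3],c["view"][:3,3]; o=-R.T@t
    d=R.T@np.array([(uv[0]-c["cx"])/c["fx"],-(uv[1]-c["cy"])/c["fy"],-1])
    return o+d*(z-o[2])/d[2]
def pix(c,p):
    q=c["view"][:3,:3]@np.array(p,float)+c["view"][:3,3]
    return np.array([c["cx"]-c["fx"]*q[0]/q[2], c["cy"]+c["fy"]*q[1]/q[2]])
E
python3 - <<'E'
from plant import *
from h import *
c=read_camera("top"); im=c["pixels"]; g=im.max(2)
roi=np.zeros_like(g); roi[200:225,326:352]=1
m=((g<45)&(roi>0)).astype(np.uint8)
m=cv2.morphologyEx(m,cv2.MORPH_OPEN,np.ones((4,4),np.uint8))
cs,_=cv2.findContours(m,0,1)
for k in cs: print(cv2.contourArea(k),cv2.minAreaRect(k),cv2.boundingRect(k))
M=cv2.moments(m,True); uv=(M["m10"]/M["m00"],M["m01"]/M["m00"]); print("pad",uv,ray(c,uv,138))
# hood top plate
s=cv2.resize(im[140:240,265:365],None,fx=6,fy=6,interpolation=cv2.INTER_CUBIC); cv2.imwrite("pics/c1.png",s)
E
```

```text
136.0 ((339.1764831542969, 212.79412841796875), (13.339458465576172, 12.12678050994873), 14.03624439239502) (333, 206, 14, 14)
pad (339.17610062893084, 212.67924528301887) [ 506.63192366 -230.78726898  138.        ]
```

View pics/c1.png

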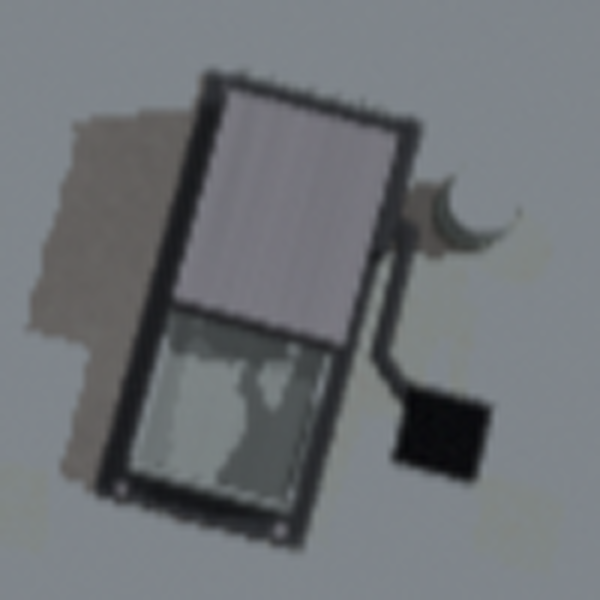

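The crop shows the paddle centre at full-image (339,212.6). The hood plate corners give a yaw of about -14°.

```bash
python3 - <<'E'
from plant import *
from h import *
c=read_camera("top")
P=[ray(c,(265+u/6-.4,140+v/6-.4),114)[:2] for u,v in((222,92),(398,132),(338,348),(168,300))]
P=np.array(P);print(P)
d1=P[0]-P[3];d2=P[1]-P[2];d=d1+d2;yaw=np.arctan2(d[1],d[0]);print(np.arctan2(*d1[::-1]),np.arctan2(*d2[::-1]),yaw,np.linalg.norm(d)/2)
X=np.array([np.cos(yaw),np.sin(yaw)]);Y=np.array([-X[1],X[0]])
pad=np.array([506.6,-230.8]);O=pad+53*X+107*Y;print("O from pad",O,"hood ctr local",[(p-O)@X for p in P],[(p-O)@Y for p in P])
# open+closed geometry check via IK
R=np.column_stack([[-Y[0],-Y[1],0],[X[0],X[1],0],[0,0,-1.]]); 
print(np.linalg.det(R),get_ee_rot().round(3).tolist())
for s in(1,-1):
  Q=R*np.array([s,s,1]);
  for z in (300,140,86): print(s,z,inverse_kinematics([*pad,z+173],Q))
E
```

```text
[[ 692.52017518 -115.02943434]
 [ 671.47107567 -208.52576686]
 [ 556.01232905 -176.27138339]
 [ 581.09436849  -86.48640648]]
-0.25076948178782 -0.27241375098473253 -0.26181533721089817 117.44458880383476
O from pad [ 585.48913626 -141.1646042 ] hood ctr local [np.float64(96.6189205218887), np.float64(100.48721048100406), np.float64(-19.385443762480616), np.float64(-18.397602842296134)] [np.float64(52.94784785160216), np.float64(-42.8105205413455), np.float64(-41.54001298064634), np.float64(51.677340290903004)]
-1.0 [[-0.906, 0.424, -0.0], [0.424, 0.906, -0.001], [0.0, -0.001, -1.0]]Traceback (most recent call last):
  File "<stdin>", line 14, in <module>
  File "scipy/spatial/transform/_rotation.pyx", line 1143, in scipy.spatial.transform._rotation.Rotation.from_matrix
ValueError: Non-positive determinant (left-handed or null coordinate frame) in rotation matrix 0: [[-0.25883445  0.9659217   0.        ]
 [-0.9659217  -0.25883445  0.        ]
 [ 0.          0.         -1.        ]].
```

```bash
cat >> h.py <<'E'
yaw=-0.255
X=np.array([np.cos(yaw),np.sin(yaw)]);Y=np.array([-X[1],X[0]])
pad=np.array([506.6,-230.8])
R0=np.column_stack([[Y[0],Y[1],0],[X[0],X[1],0],[0,0,-1.]])
def tip(a,dz=0):  # TCP so that tips touch the paddle centre at lever angle a
    th=np.arctan2(40,103)-a; r=np.hypot(40,103)
    xy=pad-X*(r*np.cos(th)-103)
    return [*xy,100+r*np.sin(th)+173+dz]
E
python3 - <<'E'
from plant import *
from h import *
q=get_qpos(); best=None
for s in(1,-1):
  Q=R0*np.array([s,s,1])
  for z in (90,0): 
    j=inverse_kinematics(tip(0,z),Q); print(s,z,None if j is None else np.round(j,2))
  print(inverse_kinematics(tip(.5),Q))
E
```

```text
1 90 [-0.57  0.11  1.48 -0.    1.55 -0.31]
1 0 [-0.57  0.16  1.61 -0.    1.37 -0.31]
[-5.69574234e-01  1.93222929e-01  1.69195775e+00 -4.44089210e-16
  1.25641197e+00 -3.14574234e-01]
-1 90 None
-1 0 None
None
```

```bash
python3 - <<'E'
from plant import *
from h import *
movep(tip(0,90),R0); grip(0.0)
print(get_time(),get_finger_gap(),get_wrist_force())
move_l(tip(0,20),speed=120)
f0=get_wrist_force()
for dz in range(16,-13,-4):
    move_l(tip(0,dz),speed=60); f=get_wrist_force()-f0
    if f[2]>1: break
print(dz,f,get_eef_pos(),tip(0,dz),get_time())
for n in("top","side","wrist"): 
    cv2.imwrite(f"pics/{n}1.png",read_camera(n)["pixels"])
a=cv2.imread("pics/top1.png")[140:260,250:390];b=cv2.imread("pics/side1.png")[170:300,240:400]
f=lambda i:cv2.resize(i,(400,380),interpolation=cv2.INTER_CUBIC)
cv2.imwrite("pics/m1.png",np.hstack([f(a),f(b)]))
E
```

```text
3.7667 8.181069900747874e-06 [ 0.04037279 -0.01326262 -0.14112324]
-12 [-0.77794911  0.60300889  0.10881778] [ 506.5836242  -230.79743097  300.71658741] [np.float64(506.6), np.float64(-230.8), np.float64(301.0)] 6.5
```

View pics/m1.png

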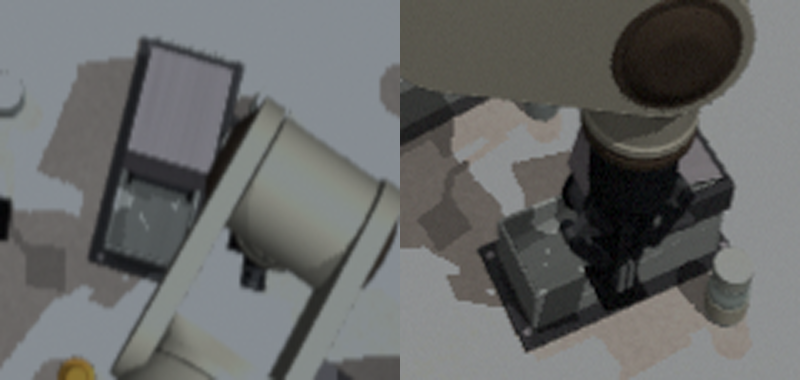

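The top crop shows a wider dark apron band at the hood's front, so the hood has probably lifted slightly. I'll check the force and the wrist view.

```bash
python3 - <<'E'
from plant import *
print(get_wrist_force(),get_ft_torque(),get_time())
E
```

```text
[ 0.86839008 -0.7283069  -0.65915324] [0.01442275 0.04256187 0.0089503 ] 6.65
```

View pics/wrist1.png

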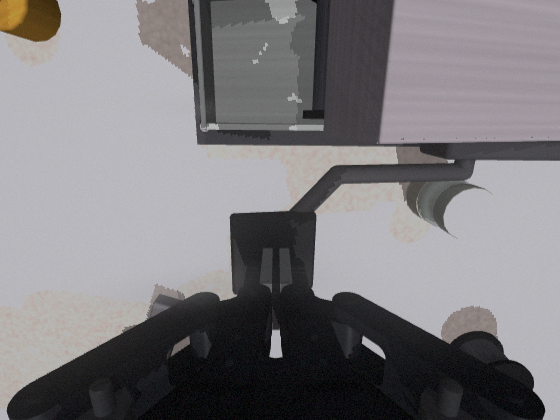

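The wrist view shows the closed fingertips centred over the paddle at about (273,250). I'll press on along the arc and log the force.

```bash
python3 - <<'E'
from plant import *
from h import *
for a in (0.15,0.2,0.25):
    move_l(tip(a),speed=50); print(a,get_wrist_force().round(2),get_eef_pos()[2]-tip(a)[2],get_time())
for n in("top","wrist"): 
    cv2.imwrite(f"pics/{n}2.png",read_camera(n)["pixels"])
f=lambda i:cv2.resize(i,(400,380),interpolation=cv2.INTER_CUBIC)
cv2.imwrite("pics/m2.png",np.hstack([f(cv2.imread("pics/top2.png")[140:260,250:390]),f(cv2.imread("pics/wrist2.png"))]))
E
```

```text
0.15 [-1.59  0.37  2.18] -0.09551515864552584 6.925
0.2 [-0.34  0.07  1.57] -0.13499862391034867 7.1833
0.25 [-1.65  1.15  2.6 ] -0.08919883845976528 7.4417
```

View pics/m2.png

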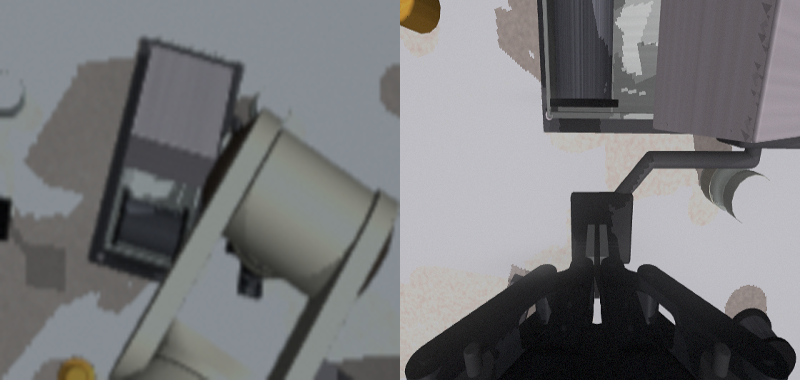

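The hood is about half open and the spool is already in the tray. I'll press to the stop, hold, and then ease back.

```bash
python3 - <<'E'
from plant import *
from h import *
for a in (0.35,0.44,0.47,0.49,0.51,0.53,0.55):
    move_l(tip(a),speed=50); wait(.1); f=get_wrist_force(); print(a,f.round(2),get_eef_pos()[2].round(1),get_time())
    if f[2]>12: break
wait(0.6)
for n in("top","wrist"): 
    cv2.imwrite(f"pics/{n}3.png",read_camera(n)["pixels"])
f=lambda i:cv2.resize(i,(400,380),interpolation=cv2.INTER_CUBIC)
cv2.imwrite("pics/m3.png",np.hstack([f(cv2.imread("pics/top3.png")[140:260,250:390]),f(cv2.imread("pics/wrist3.png"))]))
E
```

```text
0.35 [-1.41  0.44  1.97] 275.3 8.0167
0.44 [-2.15  0.76  1.  ] 265.4 8.4667
0.47 [-0.12  0.66  0.84] 262.1 8.8167
0.49 [0.24 0.67 2.62] 259.9 9.1667
0.51 [-7.6   3.95 23.37] 259.2 9.5167
```

View pics/m3.png

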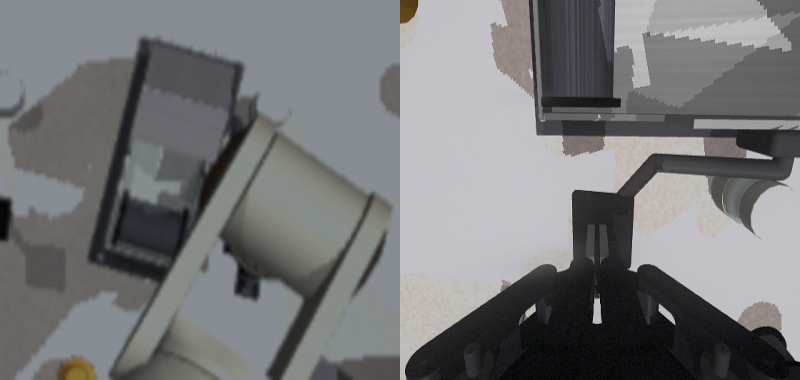

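The lever is at its stop (force jumped to 23 N), the hood is fully open, and the spool is against the front stop. Next I'll ease the lever up slowly.

```bash
python3 - <<'E'
from plant import *
from h import *
for a,s in ((.49,15),(.4,35),(.3,35),(.2,30),(.13,25),(.06,20),(.0,15)):
    move_l(tip(a),speed=s); print(a,get_wrist_force().round(2),get_time())
move_l(tip(0,8),speed=15); move_l(tip(0,30),speed=60)
move_l(tip(0,110),speed=120)
p=tip(0,130); p[0]-=60; p[1]-=160; movep(p,R0); wait(.3)
print(get_time(),get_wrist_force())
c=read_camera("top")["pixels"]; cv2.imwrite("pics/top4.png",c); d=read_camera("side")["pixels"]
f=lambda i:cv2.resize(i,(400,380),interpolation=cv2.INTER_CUBIC)
cv2.imwrite("pics/m4.png",np.hstack([f(c[140:260,200:340]),f(d[130:300,200:400])]))
E
```

```text
0.49 [ 0.46 -0.15  4.26] 10.5167
0.4 [-0.28 -0.56  2.62] 10.95
0.3 [ 1.35 -1.14  2.29] 11.4167
0.2 [-0.42 -0.78  1.79] 11.9333
0.13 [ 0.01 -0.85  2.14] 12.3917
0.06 [-0.92  0.16  1.81] 12.925
0.0 [-0.04 -0.1   2.95] 13.5167
16.5583 [-0.08949465 -0.70716488  0.3477951 ]
```

View pics/m4.png

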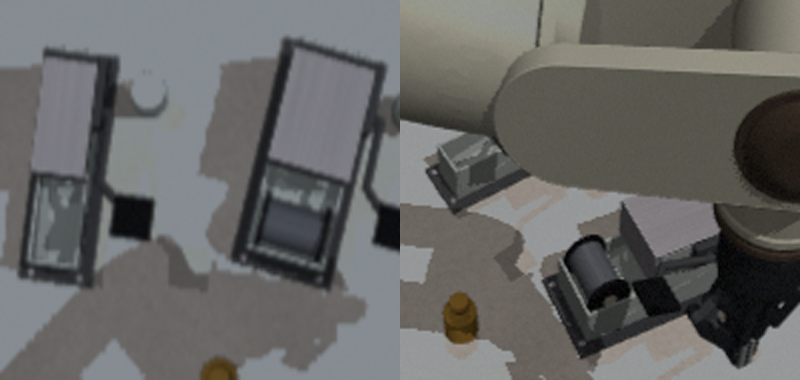

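The wide hood is shut, its spool is in the tray against the front stop, the narrow dispenser is shut, and the arm is clear.

```bash
python3 -c "
from plant import *
print(finish_job())"
```

```text
the job is handed in; nothing more can be done
None
```

I pressed the wide dispenser's lever to its stop, the spool rolled into the tray, and I eased the hood shut slowly; the arm is clear and the job is handed in, though no verdict came back.

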